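# Load the bracket that matches the sample at the marking station

### The arm

A 6-joint arm with a two-finger parallel gripper is mounted at the origin on the work surface. World frame = base frame: x ahead of the robot, y to its left, z up, the work surface at z = 0. Lengths are in m, angles in rad, forces in N, time in s.
With the tool pointing down it reaches from about 0.3 to 0.775 m from the base axis. Payload 14.6 kg.
Tool frame: the origin (TCP) lies at the very end of the fingers, on their centre line; the grasp point (between the pads) lies 19 mm behind it; z points along the fingers, y is the line along which they close (so a half turn about z gives the same grasp; the last joint's range is limited). The gripper opens to 94 mm and grips with 3 to 60 N. Pads are 16 mm wide; open, the fingers measure 119 mm over their backs; the gripper's body (75 mm by 177 mm) begins 78 mm behind the grasp point.
Start: joints at [-1.211, 0.3, 1.521, -0, 1.321, -0.067], TCP at [0.228, -0.501, 0.205] pointing down, gripper open.
Joint ranges: [-3.03, 3.03], [-0.79, 2.21], [0.23, 2.52], [-1.04, 4.18], [0, 3.07], [-2.55, 2.55]. Speed limits (rad/s): [2.22, 2.22, 2.57, 3.14, 3.14, 3.14].

### API

Orientations are given as [roll, pitch, yaw] about the fixed x, y, z axes, in that order (R = Rz(yaw) Ry(pitch) Rx(roll)).
In Python, from station import telemetry, cams, hand_in, nets gives the robot as it stands.
- The arm moves only by the tool move_arm, never from a script. Its argument "increments" is a list of rows, each a list of 4 numbers: the shift along the tool's x, y, z in m, then the turn about the tool's z in rad. In form: [[tx, ty, tz, roll], ...]. A call has 1 to 20 rows; each row shifts and turns the commanded pose from where the row before left it, along the tool's axes as they then stand; what a row does not reach is not made up. A row lasts 1/8 s, in which the tool goes at most 62.5 mm and 10.7 degrees, less where a joint would pass 70% of its speed; a pose out of reach is approached as far as the arm can. A call is refused whole if a number of a shift passes 0.0625 or a number of a turn 0.188, either way. A call with a gripper value outside its range is refused whole. "grip" is the opening, from 0 (shut) to 1 (fully open), set as the call begins (left out, the last holds). The fingers move at their own pace and stop on an object; "force" is the grip in N (left out, the last holds). Time passes only in rows, so rows that do not move let the fingers close. It gives the time, the measured TCP pose, the force, the opening and the grip force at its end, in the units of the state.
- telemetry.get_obs(): the state, without advancing time (a new reading comes with each control period).
- cams.camera(name): name is "scene" or "top"; returns the picture (400x640x3 uint8, blue, green, red); there is no depth.
- cams.camera_model(name): a dict with "intrinsics" (3x3 intrinsics, pixels), "xyz" and "attitude" of the camera in the world. Camera axes: x right, y up, looking along -z (the intrinsics and any distortion apply to the point x, -y, -z); pixel columns grow to the right and rows downward; lengths in m; the calibration is good to about 2 mm. A picture is of the moment at which its call begins. camera_model takes no time and is no camera call.
- hand_in(): hands the job in; it is judged then, once.
Trained networks look in the newest picture that a camera, given by its name, has taken for a name from the list of things; names that differ only in an ending like _2 or _b are one class to them, and where a whole thing is asked for, a point or a joint stands for the part that bears it (a point fixed in the world has none). Each returns a list of dicts, best first, with "conf" (0 to 1); they miss things now and then, are a little off and sometimes report something else, mostly with a low value. They report only what shows in the picture. A call takes as long as a camera call. They do not tell look-alikes from the thing itself.
- nets.search_frame(camera, query): "extent" ([left, top, right, bottom] in pixels, round what is visible of it).
- nets.mark_of(camera, query): "centre" ([column, row] in pixels: a listed point, or the origin of a listed thing).
The state is a dict: "time_s": time; "qpos": joint angles; "joint_vel": joint speeds; "tau": joint torques, N m; "ee_pos": TCP position; "eef_rot": TCP orientation; "force": force on the tool from outside, world axes, zero at the start; "moment": the same for the moment, N m; "grip_width": finger opening in m; "grip_force": force on a finger pad.
Only numpy, scipy, OpenCV 4.12 (cv2) and the standard library are available. Lean on these libraries where they do the work, as an engineer would, in place of code of your own. Each camera call takes 0.05 s, during which the arm holds its last target. There are 200 camera calls.

### The job

A sample bracket lies on the clipboard. From the three blue trays beside it take the bracket of the same shape and set it down flat (do not drop it) in the red marking nest, between the four black corner stops, with its crossbar along the nest's longer side. Leave the sample on the clipboard where it is.

Things in the scene. Friction and masses are not known exactly. Their poses are not given: they have to be found in the camera images.
- bracket: Bracket to load: loose flat steel T, 12 mm thick, 0.2-0.4 kg, the only T in the trays (the others hold an L and a Z). Outline 70 (x) by 90 mm (y). Crossbar 90 mm along y, 22 wide, x = +13 to +35 mm; stem 22 wide (y = +-11), from there to x = -35 mm. Origin: middle of the outline, on the underside, in the stem, 12 mm from the centre of mass. z up. Lies flat in its tray, any yaw within 55 deg.
- tray_a: The open blue tray that holds the T, one of three alike standing side by side in any order, fixed. 140 x 140 mm, walls 4 mm thick, rim 22 mm above the table, inner floor 4 mm above it. Origin: centre of its underside.
- sample: The sample: a steel T identical to the bracket in shape, size, origin and axes, lying loose on a wooden clipboard (120 x 220 mm, 4 mm thick) between the trays and the robot. To be compared only, not moved.
- nest: Marking nest, fixed: red plate 170 (x) by 190 mm (y), 12 mm thick; two low rails run off to -y. Origin: centre of its underside, z up; flat top at z = +12 mm. Four black L-shaped corner stops, 10 mm high, leave 104 mm (x) by 124 mm (y, the longer side) clear, centred; the middles of the sides are open. The bracket goes in the middle, stem along the nest's x, pointing either way.
Not all that is in view belongs to the job. What is shaped like the bracket but green or pink is not meant.

How it is judged:
By the outcome, as a careful person would: the job done as asked, in the order asked, and still so for the second after the job is handed in, with the robot touching nothing.
It also fails if it takes over 32 s, if anything falls off the work surface, if the arm or the gripper's body presses on something with over 40 N, if the wrist force passes 120 N, or if a joint passes its speed limit or range.

## Working session

There is one attempt and no reset: what is moved stays moved. The work goes in short steps, Python scripts to look and compute and a tool call to move; the robot and the scene stay as the last step left them, time stands still between calls to the robot, and variables do not carry over. Pictures are saved under pics/ and viewed, at most 10 in all, crops included, and the job is handed in when it is done.

Besides the shell and the picture viewer there is one more tool, called after "Emit:" as a command line: name --pt "numbers of a row" for each row, then --argument value for the rest. move_arm: Moves the arm, as the interface text tells. Its arguments: {"type":"object","properties":{"increments":{"type":"array"},"grip":{"type":"number"},"force":{"type":"number"}},"required":["increments"]}

```bash
mkdir -p pics
cat > h.py <<'E'
import numpy as np, cv2
from scipy.spatial.transform import Rotation as R
from station import telemetry, cams, hand_in, nets
def model(n):
    m=cams.camera_model(n); K=np.array(m["intrinsics"]); 
    a=np.array(m["attitude"],float)
    Rm=a if a.shape==(3,3) else R.from_euler('xyz',a).as_matrix()
    return K,Rm,np.array(m["xyz"])
def ray(n,px):
    K,Rm,c=model(n); p=np.linalg.inv(K)@np.array([px[0],px[1],1.0]); d=Rm@np.array([p[0],-p[1],-p[2]]); return c,d/np.linalg.norm(d)
def onz(n,px,z):
    c,d=ray(n,px); return c+d*(z-c[2])/d[2]
def proj(n,P):
    K,Rm,c=model(n); q=(np.atleast_2d(P)-c)@Rm; q=q*[1,-1,-1]; u=q@K.T; return u[:,:2]/u[:,2:]
def tri(p1,p2,n1="top",n2="scene"):
    c1,d1=ray(n1,p1);c2,d2=ray(n2,p2)
    s=np.linalg.lstsq(np.c_[d1,-d2],c2-c1,rcond=None)[0]
    a=c1+s[0]*d1;b=c2+s[1]*d2
    return (a+b)/2,np.linalg.norm(a-b)
E
python3 - <<'E'
from h import *
for n in("top","scene"):
    print(n,cams.camera_model(n)); im=cams.camera(n); cv2.imwrite(f"pics/{n}0.png",im)
    for q in("bracket","sample","tray_a","nest"):
        print(q,[(np.round(d["centre"]).tolist(),round(d["conf"],2)) for d in nets.mark_of(n,q)],[(np.round(d["extent"]).tolist(),round(d["conf"],2)) for d in nets.search_frame(n,q)])
E
```

```text
top {'intrinsics': array([[403.60732608,   0.        , 324.46566158],
       [  0.        , 403.60732608, 194.96625117],
       [  0.        ,   0.        ,   1.        ]]), 'xyz': array([0.359984  , 0.09638126, 1.04390208]), 'attitude': array([ 0.18617812, -0.01465601, -1.58066264])}
bracket [([228.0, 175.0], 0.62)] [([153.0, 170.0, 187.0, 204.0], 0.84), ([207.0, 157.0, 240.0, 190.0], 0.66), ([174.0, 236.0, 213.0, 268.0], 0.64)]
sample [([442.0, 224.0], 0.37)] [([269.0, 226.0, 307.0, 254.0], 0.85)]
tray_a [] [([205.0, 152.0, 261.0, 206.0], 0.87)]
nest [([443.0, 226.0], 0.85)] [([408.0, 193.0, 584.0, 262.0], 0.88)]
scene {'intrinsics': array([[374.0269596 ,   0.        , 321.92146649],
       [  0.        , 374.0269596 , 198.06902121],
       [  0.        ,   0.        ,   1.        ]]), 'xyz': array([0.86238728, 0.71357781, 0.8999    ]), 'attitude': array([0.68712728, 0.01540365, 2.62346994])}
bracket [([338.0, 278.0], 0.94), ([385.0, 330.0], 0.91), ([418.0, 274.0], 0.84)] [([409.0, 257.0, 440.0, 286.0], 0.87), ([361.0, 308.0, 396.0, 341.0], 0.63), ([317.0, 267.0, 356.0, 293.0], 0.62), ([307.0, 245.0, 380.0, 307.0], 0.52)]
sample [([360.0, 212.0], 0.71)] [([343.0, 204.0, 372.0, 228.0], 0.61)]
tray_a [] [([303.0, 245.0, 377.0, 308.0], 0.91), ([250.0, 82.0, 324.0, 160.0], 0.43)]
nest [([289.0, 138.0], 0.73)] [([250.0, 82.0, 325.0, 161.0], 0.88)]
```

View pics/top0.png

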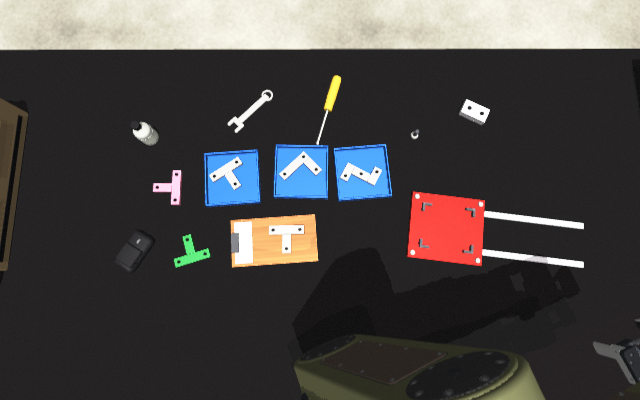

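View pics/scene0.png

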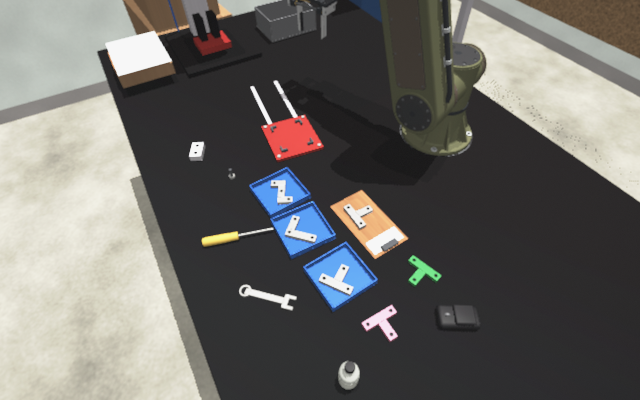

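Candidates in the top view: grey T in the left tray (228,172), sample T (287,236), pink T (168,187), green T (192,252), L (300,165), Z (361,175). I choose the T in the left tray at (228,172); in the scene view it is at (338,280). The nest is at (446,229). Next I fit poses from both views and check a close crop.

```bash
cat > fit.py <<'E'
from h import *
from scipy.optimize import minimize
T=np.array([[13,-45],[35,-45],[35,45],[13,45],[13,11],[-35,11],[-35,-11],[13,-11]])/1000.
S=4
def sil(n,poly,p,h,box):
    x,y,z,a=p; c,s=np.cos(a),np.sin(a); q=poly@np.array([[c,s],[-s,c]])+[x,y]
    t=proj(n,np.c_[q,np.full(len(q),z)]); b=proj(n,np.c_[q,np.full(len(q),z-h)])
    f=lambda u:np.round((u-[box[0],box[1]]+.5)*S*16).astype(np.int32)
    m=np.zeros(((box[3]-box[1])*S,(box[2]-box[0])*S),np.uint8)
    cv2.fillPoly(m,[f(t)],255,shift=4)
    for i in range(len(q)):
        j=(i+1)%len(q); cv2.fillPoly(m,[f(np.array([t[i],t[j],b[j],b[i]]))],255,shift=4)
    return cv2.resize(m,None,fx=1/S,fy=1/S,interpolation=cv2.INTER_AREA)
def mask(im,box,kind):
    hsv=cv2.cvtColor(im[box[1]:box[3],box[0]:box[2]],cv2.COLOR_BGR2HSV)
    if kind=="white": m=cv2.inRange(hsv,(0,0,110),(179,70,255))
    else: m=cv2.inRange(hsv,(0,120,60),(8,255,255))|cv2.inRange(hsv,(172,120,60),(179,255,255))
    cs,_=cv2.findContours(m,cv2.RETR_EXTERNAL,cv2.CHAIN_APPROX_NONE)
    o=np.zeros_like(m); cv2.drawContours(o,[max(cs,key=cv2.contourArea)],-1,255,-1); return o
def fit(ims,boxes,kind,poly,h,p0):
    B=lambda m:cv2.GaussianBlur(m.astype(np.float32)/255,(0,0),1.0)
    M={n:B(mask(ims[n],boxes[n],kind)) for n in ims}
    cost=lambda p:sum(((B(sil(n,poly,p,h,boxes[n]))-M[n])**2).sum() for n in ims)
    best=None
    for a in np.atleast_1d(p0[3]):
        q=np.array([*p0[:3],a]); sim=np.vstack([q,q+np.diag([.01,.01,.008,.15])])
        r=minimize(cost,q,method="Nelder-Mead",options=dict(initial_simplex=sim,xatol=1e-5,fatol=1e-3,maxiter=400))
        if best is None or r.fun<best.fun: best=r
    return best.x,best.fun,{n:M[n].sum() for n in M}
rect=lambda a,b:np.array([[-a,-b],[a,-b],[a,b],[-a,b]])/2
E
python3 - <<'E'
from fit import *
ims={n:cams.camera(n) for n in("top","scene")}
p=onz("top",(228,173),.016)
print(p,fit(ims,dict(top=[203,150,262,207],scene=[305,247,375,305]),"white",T,.012,[p[0],p[1],.016,[0,.5,-.5,2.6,3.6]]))
p=onz("top",(446,229),.012)
print(p,fit(ims,dict(top=[395,180,490,275],scene=[240,105,335,170]),"red",rect(.17,.19),.012,[p[0],p[1],.012,[-.15,0,.15]]))
c=lambda n,b,f:cv2.resize(ims[n][b[1]:b[3],b[0]:b[2]],(400,400),interpolation=cv2.INTER_CUBIC)
cv2.imwrite("pics/crop.png",np.hstack([c("top",[200,148,264,212],6),c("top",[400,182,496,278],4)]))
print(telemetry.get_obs())
E
```

```text
[0.6135722  0.33055945 0.016     ] (array([0.60556473, 0.32603717, 0.0188143 , 0.58548772]), np.float64(9.81577205657959), {'top': np.float32(457.0), 'scene': np.float32(478.0)})Traceback (most recent call last):
  File "<stdin>", line 6, in <module>
  File "fit.py", line 27, in fit
    r=minimize(cost,q,method="Nelder-Mead",options=dict(initial_simplex=sim,xatol=1e-5,fatol=1e-3,maxiter=400))
    res = _minimize_neldermead(fun, x0, args, callback, bounds=bounds,
                               **options)
    fsim[j] = func(sim[j])
              ~~~~^^^^^^^^
    fx = function(np.copy(x), *(wrapper_args + args))
  File "fit.py", line 23, in <lambda>
    cost=lambda p:sum(((B(sil(n,poly,p,h,boxes[n]))-M[n])**2).sum() for n in ims)
                  ~~~^^^^^^^^^^^^^^^^^^^^^^^^^^^^^^^^^^^^^^^^^^^^^^^^^^^^^^^^^^^^
  File "fit.py", line 23, in <genexpr>
    cost=lambda p:sum(((B(sil(n,poly,p,h,boxes[n]))-M[n])**2).sum() for n in ims)
                          ~~~^^^^^^^^^^^^^^^^^^^^^
  File "fit.py", line 7, in sil
    t=proj(n,np.c_[q,np.full(len(q),z)]); b=proj(n,np.c_[q,np.full(len(q),z-h)])
                                            ~~~~^^^^^^^^^^^^^^^^^^^^^^^^^^^^^^^^
  File "h.py", line 14, in proj
    K,Rm,c=model(n); q=(np.atleast_2d(P)-c)@Rm; q=q*[1,-1,-1]; u=q@K.T; return u[:,:2]/u[:,2:]
           ~~~~~^^^
  File "h.py", line 5, in model
    m=cams.camera_model(n); K=np.array(m["intrinsics"]);
ValueError: time passes only in moves, steps and waits
```

```bash
sed -i '1a from functools import lru_cache' h.py; sed -i 's/^def model/@lru_cache\ndef model/' h.py
python3 - <<'E'
from fit import *
ims={n:cams.camera(n) for n in("top","scene")}
p=onz("top",(446,229),.012)
print(p,fit(ims,dict(top=[395,180,490,275],scene=[240,105,335,170]),"red",rect(.17,.19),.012,[p[0],p[1],.012,[-.15,0,.15]]))
c=lambda n,b,f:cv2.resize(ims[n][b[1]:b[3],b[0]:b[2]],(400,400),interpolation=cv2.INTER_CUBIC)
cv2.imwrite("pics/crop.png",np.hstack([c("top",[200,148,264,212],6),c("top",[400,182,496,278],4)]))
print(telemetry.get_obs())
E
```

```text
[ 0.46290122 -0.23247122  0.012     ] (array([ 0.46629348, -0.23262802,  0.01287058, -0.13684015]), np.float64(21.591106414794922), {'top': np.float32(4982.0), 'scene': np.float32(1855.0)})
{'time_s': 1.1, 'qpos': array([-1.21058642e+00,  2.99888726e-01,  1.52099652e+00,  9.94338626e-06,
        1.32069055e+00, -6.65741251e-02]), 'joint_vel': array([ 0.00115264,  0.00146367, -0.0011402 ,  0.00176047,  0.00036095,
       -0.00150511]), 'tau': array([-1.06496380e-03, -5.31657672e+01, -3.52919948e+01,  7.08689704e-02,
        2.12788110e-02, -6.91340830e-06]), 'ee_pos': array([ 0.22768074, -0.50065508,  0.20545324]), 'eef_rot': array([ 3.14157519e+00, -8.49138727e-06,  4.26781574e-01]), 'force': array([-0.3748282 ,  0.61141867,  0.39039894]), 'moment': array([0.03498455, 0.01163522, 0.04609863]), 'grip_force': 0.0, 'grip_width': 0.09394505718602994}
```

View pics/crop.png

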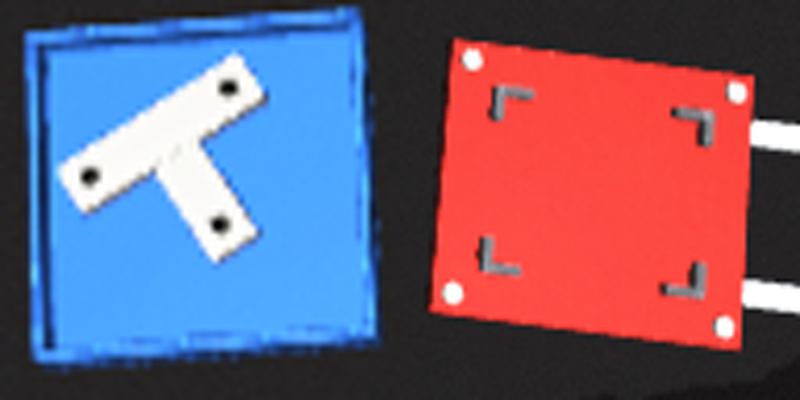

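The crop confirms the choice: it shows a T with two holes in the crossbar and one in the stem, lying in the blue tray. On the right is the red nest with its four stops and the rails toward -y. I'll grasp across the stem, with tool x along the stem.

```bash
cat >> h.py <<'E'
def to(x,y,z,yaw):
    o=telemetry.get_obs(); a=o["eef_rot"][2]; d=np.array([x,y,z])-o["ee_pos"]
    Rm=R.from_euler('xyz',o["eef_rot"]).as_matrix()
    print("tool delta now",np.round(Rm.T@d,4),"roll",round(-(yaw-a),4),"pos",np.round(o["ee_pos"],4),"rot",np.round(o["eef_rot"],3),"F",np.round(o["force"],1),"w",round(o["grip_width"],4),"t",o["time_s"])
E
python3 - <<'E'
from h import *
a=.585; to(.6056-.002*np.cos(a),.326-.002*np.sin(a),.13,a)
E
```

```text
tool delta now [ 0.6842 -0.5958  0.0754] roll -0.1582 pos [ 0.2277 -0.5007  0.2055] rot [ 3.142 -0.     0.427] F [-0.4  0.6  0.4] w 0.0939 t 1.1
```

Emit:
move_arm --pt "0.038 -0.0331 0 0" --pt "0.038 -0.0331 0 0" --pt "0.038 -0.0331 0 0" --pt "0.038 -0.0331 0 0" --pt "0.038 -0.0331 0 0" --pt "0.038 -0.0331 0 0" --pt "0.038 -0.0331 0 0" --pt "0.038 -0.0331 0 0" --pt "0.038 -0.0331 0 0" --pt "0.038 -0.0331 0 0" --pt "0.038 -0.0331 0 0" --pt "0.038 -0.0331 0 0" --pt "0.038 -0.0331 0.01 0" --pt "0.038 -0.0331 0.01 0" --pt "0.038 -0.0331 0.015 0" --pt "0.038 -0.0331 0.015 0" --pt "0.038 -0.0331 0.015 0" --pt "0.038 -0.0331 0.01 0" --pt "0 0 0 -0.158" --pt "0 0 0 0" --grip 0.5

```text
time_s: 3.6
ee_pos: [0.6035, 0.3251, 0.1299]
eef_rot: [-3.142, 0.001, 0.585]
force: [0.2, -0.4, -0.6]
grip_width: 0.0471
grip_force: 0.0
```

Run:
```python
from h import *
a=.585; to(.6056-.002*np.cos(a),.326-.002*np.sin(a),.007,a)
ims={n:cams.camera(n) for n in("top","scene")}
def c(n,p):
    x,y=p;return cv2.resize(ims[n][y-50:y+50,x-50:x+50],(400,400),interpolation=cv2.INTER_CUBIC)
cv2.imwrite("pics/above.png",np.hstack([c("top",(230,176)),c("scene",(338,270))]))
```

```text
tool delta now [0.0003 0.0004 0.1229] roll -0.0005 pos [0.6035 0.3251 0.1299] rot [-3.142e+00  1.000e-03  5.850e-01] F [ 0.2 -0.4 -0.6] w 0.0471 t 3.6
```

View pics/above.png

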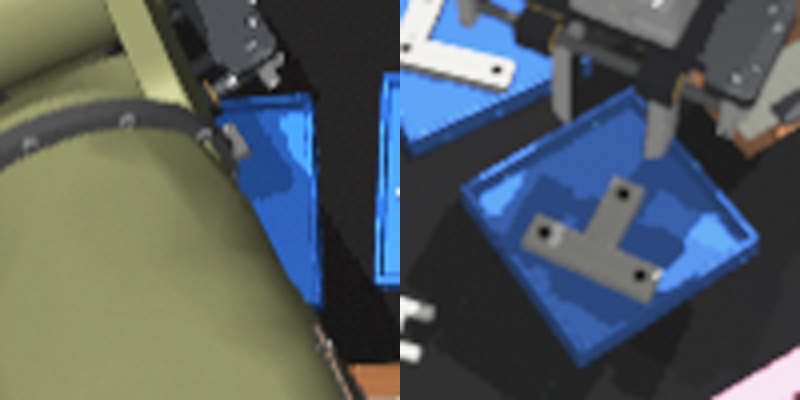

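The left half is blocked by the arm. The right half shows the bracket at crop (600,240), with the open fingers above and lined up with the stem. I'll descend part way and check.

Emit:
move_arm --pt "0 0 0.025 0" --pt "0 0 0.03 0" --pt "0 0 0.03 0" --pt "0 0 0.01 0" --pt "0 0 0 0"

```text
time_s: 4.32
ee_pos: [0.6038, 0.3246, 0.0359]
eef_rot: [3.142, -0.0, 0.583]
force: [0.4, -0.4, -0.7]
grip_width: 0.0471
grip_force: 0.0
```

Run:
```python
from h import *
a=.585; to(.6056-.002*np.cos(a),.326-.002*np.sin(a),.007,a)
im=cams.camera("scene")
cv2.imwrite("pics/near.png",cv2.resize(im[225:315,285:395],None,fx=6,fy=6,interpolation=cv2.INTER_CUBIC))
```

```text
tool delta now [ 0.0003 -0.0002  0.0289] roll -0.0017 pos [0.6038 0.3246 0.0359] rot [ 3.142 -0.     0.583] F [ 0.4 -0.4 -0.7] w 0.0471 t 4.325
```

View pics/near.png

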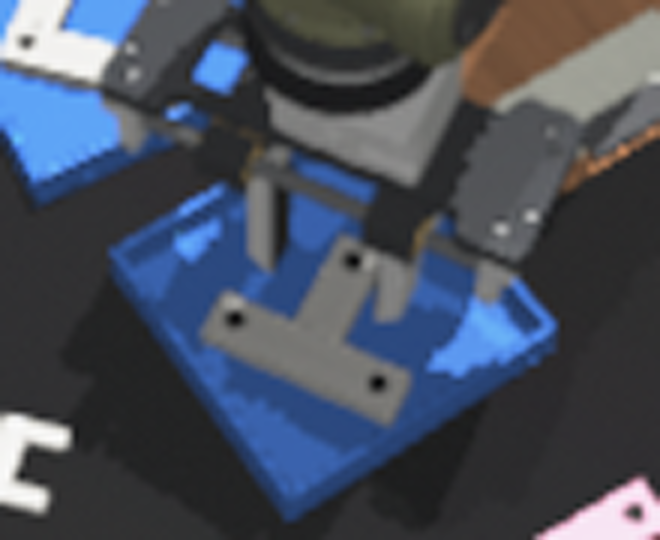

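The fingers straddle the stem (crop 265,260 and 390,310), well behind the crossbar. I'll go down the rest and close.

Emit:
move_arm --pt "0 0 0.012 0" --pt "0 0 0.01 0" --pt "0 0 0.006 0" --pt "0 0 0 0"

```text
time_s: 4.88
ee_pos: [0.6034, 0.3247, 0.0068]
eef_rot: [-3.141, 0.001, 0.585]
force: [-0.4, -0.9, 0.4]
grip_width: 0.0468
grip_force: 0.0
```

Emit:
move_arm --pt "0 0 0 0" --pt "0 0 0 0" --pt "0 0 0 0" --pt "0 0 0 0" --pt "0 0 0 0" --grip 0 --force 45

```text
time_s: 5.5
ee_pos: [0.6038, 0.3249, 0.0077]
eef_rot: [3.142, -0.0, 0.585]
force: [-0.6, 0.0, 2.4]
grip_width: 0.0209
grip_force: 45.0
```

Emit:
move_arm --pt "0 0 -0.01 0" --pt "0 0 -0.02 0" --pt "0 0 -0.03 0" --pt "0 0 -0.03 0" --pt "0 0 -0.03 0" --pt "0 0 0 0"

```text
time_s: 6.25
ee_pos: [0.6047, 0.3253, 0.131]
eef_rot: [3.141, -0.005, 0.585]
force: [-0.5, 0.2, -3.1]
grip_width: 0.0219
grip_force: 45.0
```

Run:
```python
from h import *
to(.4663,-.2326,.13,-.137)
im=cams.camera("scene")
cv2.imwrite("pics/lift.png",cv2.resize(im[215:315,285:395],None,fx=5,fy=5,interpolation=cv2.INTER_CUBIC))
```

```text
tool delta now [-0.4234  0.3888 -0.001 ] roll 0.7218 pos [0.6047 0.3253 0.131 ] rot [ 3.141 -0.005  0.585] F [-0.5  0.2 -3.1] w 0.0219 t 6.25
```

View pics/lift.png

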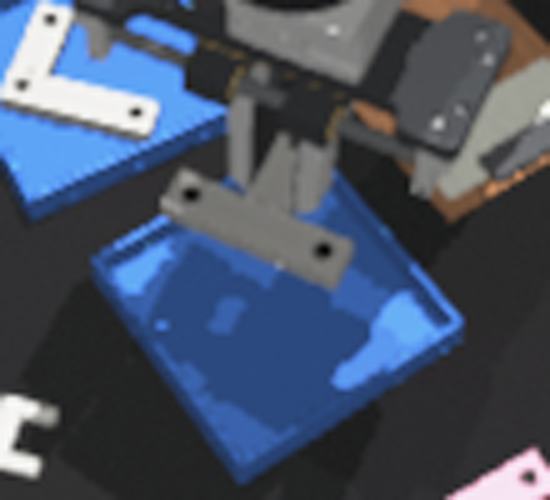

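The bracket is lifted and held by its stem, crossbar at crop (260,230), and the tray is empty. I'll carry it to the nest.

Emit:
move_arm --pt "-0.0266 0.0242 0 0" --pt "-0.0266 0.0242 0 0" --pt "-0.0266 0.0242 0 0" --pt "-0.0266 0.0242 0 0" --pt "-0.0266 0.0242 0 0" --pt "-0.0266 0.0242 0 0" --pt "-0.0266 0.0242 0 0" --pt "-0.0266 0.0242 0 0" --pt "-0.0266 0.0242 0 0" --pt "-0.0266 0.0242 0 0" --pt "-0.0266 0.0242 0 0" --pt "-0.0266 0.0242 0 0" --pt "-0.0266 0.0242 0 0" --pt "-0.0266 0.0242 0 0" --pt "-0.0266 0.0242 0 0" --pt "-0.0266 0.0242 0 0"

```text
time_s: 8.3
ee_pos: [0.4615, -0.2337, 0.1262]
eef_rot: [-3.14, 0.001, 0.585]
force: [0.6, -1.1, -3.7]
grip_width: 0.0216
grip_force: 45.0
```

Emit:
move_arm --pt "0 0 0 0.12" --pt "0 0 0 0.12" --pt "0 0 0 0.12" --pt "0 0 0 0.12" --pt "0 0 0 0.12" --pt "0 0 0 0.12" --pt "0 0 0 0" --pt "0 0 0 0"

```text
time_s: 9.3
ee_pos: [0.4622, -0.2328, 0.1268]
eef_rot: [-3.141, 0.001, -0.133]
force: [-0.3, 0.3, -3.3]
grip_width: 0.0215
grip_force: 45.0
```

Run:
```python
from h import *
to(.4643,-.2323,.06,-.137)
im=cams.camera("scene"); t=cams.camera("top")
cv2.imwrite("pics/nest1.png",np.hstack([cv2.resize(im[70:170,240:340],(400,400),interpolation=cv2.INTER_CUBIC),cv2.resize(t[175:275,395:495],(400,400),interpolation=cv2.INTER_CUBIC)]))
```

```text
tool delta now [ 0.002  -0.0007  0.0668] roll 0.0044 pos [ 0.4622 -0.2328  0.1268] rot [-3.141e+00  1.000e-03 -1.330e-01] F [-0.3  0.3 -3.3] w 0.0215 t 9.3
```

View pics/nest1.png

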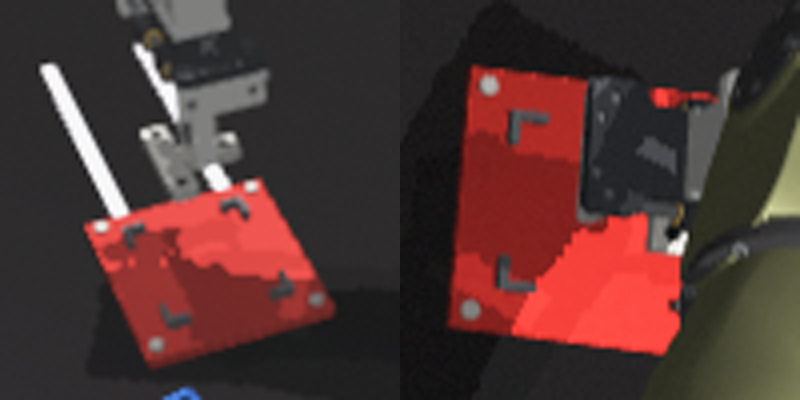

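The bracket hangs above the nest (left crop 190,150) with its crossbar roughly parallel to the nest's long side. I'll correct, lower, and refit from near.

Emit:
move_arm --pt "0.002 -0.0007 0.02 0.004" --pt "0 0 0.03 0" --pt "0 0 0.03 0" --pt "0 0 0.012 0" --pt "0 0 0 0"

```text
time_s: 10.02
ee_pos: [0.4645, -0.2325, 0.0353]
eef_rot: [-3.141, 0.001, -0.139]
force: [-0.1, 0.7, -2.8]
grip_width: 0.0212
grip_force: 45.0
```

Run:
```python
from fit import *
to(.4643,-.2323,.016,-.137)
im=cams.camera("scene"); t=cams.camera("top")
cv2.imwrite("pics/nest2.png",np.hstack([cv2.resize(im[70:170,240:340],(600,600),interpolation=cv2.INTER_CUBIC)]))
```

```text
tool delta now [-0.0002 -0.0001  0.0193] roll -0.0017 pos [ 0.4645 -0.2325  0.0353] rot [-3.141e+00  1.000e-03 -1.390e-01] F [-0.1  0.7 -2.8] w 0.0212 t 10.025
```

View pics/nest2.png

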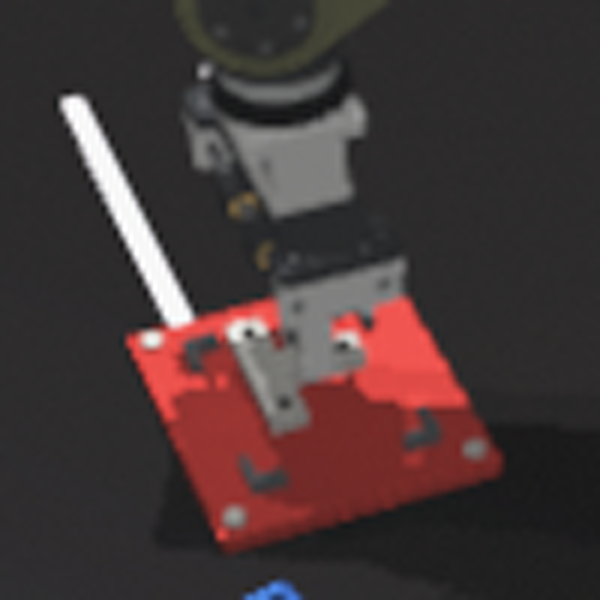

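The crossbar (crop 270,375) lies between the two far stops, clear of all four. I'll lower to contact in small steps.

Emit:
move_arm --pt "0 0 0.008 0" --pt "0 0 0.006 0" --pt "0 0 0.003 0" --pt "0 0 0 0"

```text
time_s: 10.62
ee_pos: [0.4645, -0.2325, 0.0182]
eef_rot: [-3.141, 0.0, -0.139]
force: [0.1, -0.1, -3.0]
grip_width: 0.0214
grip_force: 45.0
```

Emit:
move_arm --pt "0 0 0.001 0" --pt "0 0 0 0" --pt "0 0 0 0"

```text
time_s: 11.0
ee_pos: [0.4647, -0.2326, 0.0176]
eef_rot: [3.141, -0.0, -0.139]
force: [0.3, 0.5, -2.2]
grip_width: 0.0215
grip_force: 45.0
```

Emit:
move_arm --pt "0 0 0.001 0" --pt "0 0 0 0" --pt "0 0 0 0"

```text
time_s: 11.38
ee_pos: [0.4646, -0.2325, 0.0165]
eef_rot: [-3.142, 0.0, -0.139]
force: [-0.4, -0.2, -2.8]
grip_width: 0.0216
grip_force: 45.0
```

Emit:
move_arm --pt "0 0 0.001 0" --pt "0 0 0 0" --pt "0 0 0 0"

```text
time_s: 11.75
ee_pos: [0.4647, -0.2326, 0.0157]
eef_rot: [3.142, -0.0, -0.139]
force: [-3.2, 0.9, 2.9]
grip_width: 0.0214
grip_force: 45.0
```

Contact: the force went from -2.8 to +2.9 N at z = 0.0157. Release and retreat.

Emit:
move_arm --pt "0 0 0.0003 0" --pt "0 0 0 0" --force 5

```text
time_s: 12.0
ee_pos: [0.4648, -0.2326, 0.0155]
eef_rot: [3.141, -0.001, -0.139]
force: [-2.3, 1.8, 4.7]
grip_width: 0.0221
grip_force: 5.0
```

Emit:
move_arm --pt "0 0 0 0" --pt "0 0 0 0" --pt "0 0 0 0" --pt "0 0 0 0" --grip 0.5

```text
time_s: 12.5
ee_pos: [0.4646, -0.2325, 0.0151]
eef_rot: [-3.142, 0.0, -0.139]
force: [-0.2, 0.1, -0.3]
grip_width: 0.0467
grip_force: 0.0
```

Emit:
move_arm --pt "0 0 -0.015 0" --pt "0 0 -0.03 0" --pt "0 0 -0.04 0" --pt "0 0 -0.04 0" --pt "0 0 -0.03 0" --pt "-0.03 0.03 0 0" --pt "-0.03 0.04 0 0" --pt "-0.03 0.04 0 0" --pt "-0.03 0.04 0 0" --pt "-0.02 0.04 0 0" --pt "0 0.04 0 0" --pt "0 0 0 0" --pt "0 0 0 0"

```text
time_s: 14.12
ee_pos: [0.2942, -0.4403, 0.1706]
eef_rot: [-3.142, -0.0, -0.139]
force: [0.8, 0.4, 0.0]
grip_width: 0.0468
grip_force: 0.0
```

Run:
```python
from fit import *
to(.4643,-.2323,.2,-.137)
ims={n:cams.camera(n) for n in("top","scene")}
im,t=ims["scene"],ims["top"]
print(fit(ims,dict(top=[422,203,474,255],scene=[268,118,318,152]),"white",T,.012,[.466,-.2326,.024,[-.137]]))
cv2.imwrite("pics/end.png",np.hstack([cv2.resize(im[70:170,240:340],(400,400),interpolation=cv2.INTER_CUBIC),cv2.resize(t[175:275,395:495],(400,400),interpolation=cv2.INTER_CUBIC)]))
```

```text
tool delta now [ 0.1396 -0.2296 -0.0294] roll -0.0022 pos [ 0.2942 -0.4403  0.1706] rot [-3.142 -0.    -0.139] F [0.8 0.4 0. ] w 0.0468 t 14.125
(array([ 0.46728382, -0.23325521,  0.02598937, -0.13129328]), np.float64(16.413755416870117), {'top': np.float32(474.99997), 'scene': np.float32(203.0)})
```

View pics/end.png

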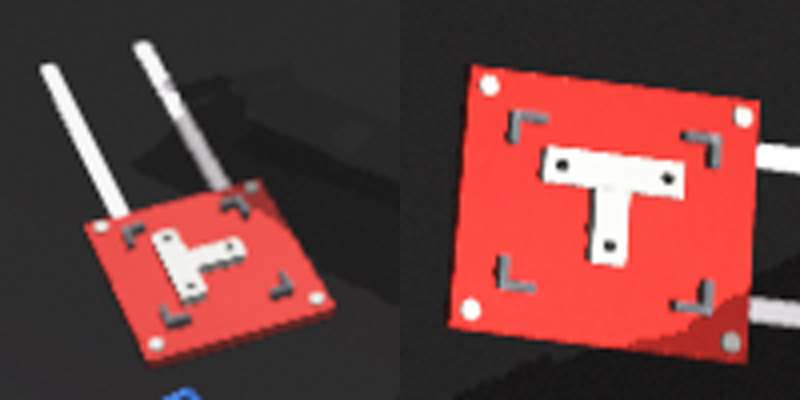

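The bracket lies flat and centred between the stops, about 1 mm and 0.3° off, with its crossbar along the long side. The robot is clear of it.

```bash
python3 -c "
from station import hand_in
print(hand_in())"
```

```text
the job is handed in; nothing more can be done
None
```

The T bracket from the tray now lies flat in the middle of the red nest, crossbar along the longer side and about 1 mm off centre; the sample was not touched, and the job was handed in at about 14 s.

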